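Stroke the spice box lids shut

TASK

The spice box has been airing. In one light stroke, without lifting off on the way, run the fingertips along the top of its row of six small lids, starting at the plain ledge on the lids' hinge side, so that they fold shut one after another from the first to the sixth, and lift off before the wide lid at the far end, which must stay standing open. Grasp and lift nothing, do not shove the box along, press only gently and leave the cups, spoon, tumbler and mill where they are.

Things in the scene. Friction and masses are not known exactly. Their poses are not given: they have to be found in the camera images.
- spice_box: Loose empty wooden box, 360 x 72 x 50 mm, 1.8 kg, thick base. Origin: centre of underside; x runs along the row from ledge to wide lid, z up. Along x (mm): ledge -180 to -146; small lids' hinges at -146, -108, -70, -32, 6, 44; fixed strip 82 to 114; wide lid's hinge 114; end 180. Ledge and strip tops are 46 mm above the underside, tops of shut lids 50 mm.
- row_start (a point): Point over the middle of the ledge, 17 mm before the hinge of the first lid, at the height of the tops of shut lids (50 mm above the counter, so 4 mm above the ledge). A stroke 1 to 3 mm above this height folds the lids well; lower, the fingertips catch on hinges and shove the box.
- row_end (a point): Where the top of the free edge of the sixth small lid lies when it is shut, on the centre line of the box, 50 mm above the counter; 34 mm before the hinge of the wide lid.
- lid_wide (a joint): Angle of the wide lid (about 64 x 66 mm, hinged like the others on its side next to the strip), same sense, starts at 0.85 to 1.05 rad; it stays where it is left.
- lid_1 (a joint): Angle of the first small lid from the ledge (37 x 66 x 4 mm): 0 = shut and level, grows as its free edge rises; starts at 0.35 to 0.75 rad. Hinged on its ledge side; the free edge looks towards the wide lid. It stays where left; a fingertip moving from hinge to free edge at lid-top height folds it down with 1 to 5 N; pushed the other way it opens further.
- lid_2 (a joint): Angle of the second small lid from the ledge (37 x 66 x 4 mm): 0 = shut and level, grows as its free edge rises; starts at 0.35 to 0.75 rad. Hinged on its ledge side; the free edge looks towards the wide lid. It stays where left; a fingertip moving from hinge to free edge at lid-top height folds it down with 1 to 5 N; pushed the other way it opens further.
- lid_3 (a joint): Angle of the third small lid from the ledge (37 x 66 x 4 mm): 0 = shut and level, grows as its free edge rises; starts at 0.35 to 0.75 rad. Hinged on its ledge side; the free edge looks towards the wide lid. It stays where left; a fingertip moving from hinge to free edge at lid-top height folds it down with 1 to 5 N; pushed the other way it opens further.
- lid_4 (a joint): Angle of the fourth small lid from the ledge (37 x 66 x 4 mm): 0 = shut and level, grows as its free edge rises; starts at 0.35 to 0.75 rad. Hinged on its ledge side; the free edge looks towards the wide lid. It stays where left; a fingertip moving from hinge to free edge at lid-top height folds it down with 1 to 5 N; pushed the other way it opens further.
- lid_5 (a joint): Angle of the fifth small lid from the ledge (37 x 66 x 4 mm): 0 = shut and level, grows as its free edge rises; starts at 0.35 to 0.75 rad. Hinged on its ledge side; the free edge looks towards the wide lid. It stays where left; a fingertip moving from hinge to free edge at lid-top height folds it down with 1 to 5 N; pushed the other way it opens further.
- lid_6 (a joint): Angle of the sixth small lid from the ledge (37 x 66 x 4 mm): 0 = shut and level, grows as its free edge rises; starts at 0.35 to 0.75 rad. Hinged on its ledge side; the free edge looks towards the wide lid. It stays where left; a fingertip moving from hinge to free edge at lid-top height folds it down with 1 to 5 N; pushed the other way it opens further.
- espresso_a: Small cup (63 x 88 x 51 mm, origin under its centre) beside the box on its +y side, about 60 mm from its wall; leave alone.
- spoon_0: Teaspoon (138 x 28 x 12 mm, origin under its centre) lying along the box on its -y side, about 15 mm from its wall; leave alone.
- espresso_b: The same kind of cup, standing alone at the left of the counter; leave alone.
- teal_glass_0: Tumbler, 68 mm across, 84 mm high, on a coaster at the right; leave alone.
- pepper_mill: Turned wooden pepper mill, 58 mm across, 170 mm high, behind the box (farther from the robot); leave alone.

How it is judged:
By the outcome, as a careful person would: the job done as asked, in the order asked, and still so for the second after the job is handed in, with the robot touching nothing.
It also fails if it takes over 42 s, if anything falls off the work surface, if the arm or the gripper's body presses on something with over 40 N, if the wrist force passes 120 N, or if a joint passes its speed limit or range.

ROBOT

A 6-joint arm with a two-finger parallel gripper is mounted at the origin on a cart in front of the work surface, level with it; the furniture and walls round the work are solid. World frame = base frame: x ahead of the robot, y to its left, z up, the work surface at z = 0. Lengths are in m, angles in rad, forces in N, time in s.
With the tool pointing down it reaches from about 0.4 to 0.925 m from the base axis. Payload 3.4 kg.
Tool frame: the origin (TCP) lies midway between the tips of the shut fingers; the grasp point (between the pads) lies 19 mm behind it; x points along the fingers, y is the direction in which the jaws open and shut, and the axes are right-handed (so a half turn about x gives the same grasp; the last joint's range is limited). The gripper opens to 85 mm and grips with 20 to 120 N. Pads are 22 mm wide; open, the fingers measure 114 mm over their backs; the gripper's body (76 mm by 85 mm) begins 54 mm behind the grasp point. The pads swing forward as they close: fully open they stand 13 mm farther back than shut.
Start: joints at [1.149, 0.307, 1.506, -0, 1.328, -0.073], TCP at [0.197, 0.54, 0.231] pointing down, gripper open.
Joint ranges: [-3.12, 3.12], [-1.05, 2.28], [0.14, 2.33], [-1.42, 4.57], [0.1, 2.73], [-2.68, 2.68]. Speed limits (rad/s): [2.57, 2.57, 3.14, 3.14, 3.14, 3.14].

INTERFACE

Orientations are given as a rotation vector (axis times angle).
In Python, from bench import manip, snapshot, calibration, workorder gives the robot as it stands.
- The arm moves only by the shell command python3 -m creep 'ROWS' [FORCE]. ROWS is JSON, a list that holds one entry, the list of rows, each a list of 7 numbers: the opening, from 0 (shut) to 1 (fully open), then the shift along the tool's x, y, z in m, then the turn, a rotation vector about the tool's x, y, z in degrees. A call has 1 to 10 rows; each row shifts and turns the pose as measured when the row begins, along the tool's axes as they then stand; what a row does not reach is not made up. A row lasts 1/12 s, in which the tool goes at most 41.7 mm and 7.16 degrees, less where a joint would pass 70% of its speed; a pose out of reach is approached as far as the arm can. A call with a gripper value outside its range is refused whole. The fingers move at their own pace and stop on an object; FORCE is the grip in N (left out, the last holds). Time passes only in rows, so rows that do not move let the fingers close. It gives the time, the measured TCP pose, the force and the opening at its end, in the units of the state.
- manip.observe(): the state, without advancing time (a new reading comes with each control period).
- snapshot(name): name is "scene" or "top"; returns the picture (420x560x3 uint8, blue, green, red); there is no depth.
- calibration(name): a dict with "intrinsics" (3x3 intrinsics, pixels), "k1" (the pictures are not rectified: a ray, as slopes to the right and down, at radius r is drawn at 1 + k1 r^2 times it, then the intrinsics apply), "T" (4x4, takes a point from camera to world coordinates). Camera axes: x right, y up, looking along -z (the intrinsics and any distortion apply to the point x, -y, -z); pixel columns grow to the right and rows downward; lengths in m; the calibration is good to about 2 mm. A picture is of the moment at which its call begins. calibration takes no time and is no camera call.
- workorder.finish_job(): hands the job in, once; it reports no verdict.
The state is a dict: "clock": time; "joint_pos": joint angles; "joint_vel": joint speeds; "effort": joint torques, N m; "tool_pos": TCP position; "eef_rot": TCP orientation; "contact_force": force on the tool from outside, world axes, zero at the start; "wrist_torque": the same for the moment, N m; "opening": finger opening in m.
Only numpy, scipy, OpenCV 4.12 (cv2) and the standard library are available. Lean on these libraries where they do the work, as an engineer would, in place of code of your own. Each camera call takes 0.05 s, during which the arm holds its last target.

## Working session

There is one attempt and no reset: what is moved stays moved. The work goes in short steps, Python scripts to look and compute and a shell command to move; the robot and the scene stay as the last step left them, time stands still between calls to the robot, and variables do not carry over. Pictures are saved under pics/ and viewed, and the job is handed in when it is done.

```bash
ls; mkdir -p pics
python3 - <<'E'
from bench import manip, snapshot, calibration
import cv2,json
s=manip.observe();print(s)
for n in("scene","top"):
    im=snapshot(n);cv2.imwrite(f"pics/{n}0.png",im)
    c=calibration(n);print(n,c)
E
```

```text
pics
{'clock': 0.0, 'joint_pos': array([ 1.14847319e+00,  3.07563823e-01,  1.50768617e+00, -1.40584988e-05,
        1.32839787e+00, -7.34844521e-02]), 'joint_vel': array([ 0.00019567, -0.00071508,  0.00044619, -0.00054434,  0.00058367,
        0.00057523]), 'effort': array([ 2.53053477e-04, -4.57555854e+01, -2.51919776e+01, -1.37168959e-04,
        1.36485437e-02, -1.97101258e-06]), 'tool_pos': array([0.19626821, 0.53971541, 0.23038148]), 'eef_rot': array([ 0.27216762,  1.55390084, -0.27531578]), 'contact_force': array([ 0.82502226, -0.12296495,  0.45862716]), 'wrist_torque': array([ 0.04362395,  0.05194108, -0.0528619 ]), 'opening': 0.08511210515927123}
scene {'intrinsics': array([[435.23682583,   0.        , 277.92960398],
       [  0.        , 435.23682583, 211.02194628],
       [  0.        ,   0.        ,   1.        ]]), 'k1': -0.05802959910123985, 'T': array([[ 0.62750051,  0.55139738, -0.54973088, -0.05410388],
       [-0.77841307,  0.42814063, -0.45909551, -0.4455017 ],
       [-0.01778194,  0.71600037,  0.69787339,  0.79959847],
       [ 0.        ,  0.        ,  0.        ,  1.        ]])}
top {'intrinsics': array([[445.12343919,   0.        , 274.44832797],
       [  0.        , 445.12343919, 202.60420678],
       [  0.        ,   0.        ,   1.        ]]), 'k1': 0.013904476921327458, 'T': array([[-2.87491176e-02,  9.97285782e-01, -6.77831638e-02,
         4.57814850e-01],
       [-9.99582976e-01, -2.88669002e-02, -7.58605111e-04,
         6.93334476e-02],
       [-2.71323592e-03,  6.77330874e-02,  9.97699788e-01,
         1.20835004e+00],
       [ 0.00000000e+00,  0.00000000e+00,  0.00000000e+00,
         1.00000000e+00]])}
```

View pics/scene0.png

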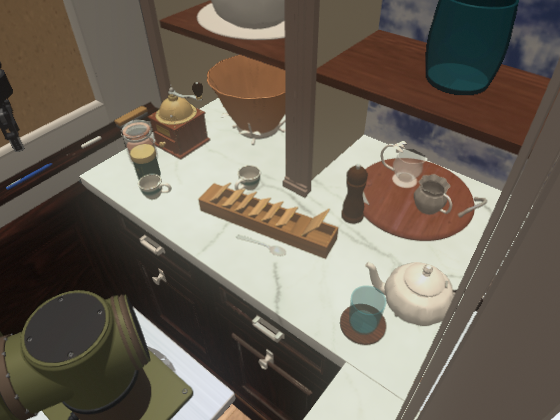

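View pics/top0.png

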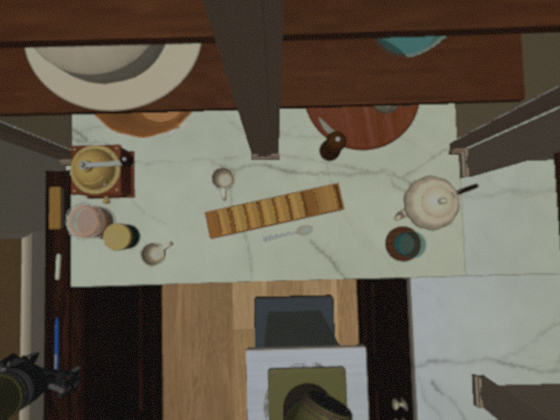

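Top view: the box runs from (207,225) at the ledge end to (340,197) at the wide-lid end. The cup is at (223,178), the spoon at (290,234), the mill at (333,145), and the post base at (265,155). Next I'll zoom in.

```bash
cat > h.py <<'E'
import numpy as np, cv2
from bench import calibration
def ray(n,uv):
    c=calibration(n);K=c["intrinsics"];k=c["k1"]
    p=np.linalg.inv(K)@np.array([uv[0],uv[1],1.]);d=p[:2]
    q=d.copy()
    for _ in range(20): q=d/(1+k*(q@q))
    v=np.array([q[0],-q[1],-1.]);T=c["T"]
    return T[:3,3],T[:3,:3]@v
def onz(n,uv,z):
    o,v=ray(n,uv);return o+v*(z-o[2])/v[2]
def proj(n,P):
    c=calibration(n);T=c["T"];q=T[:3,:3].T@(np.array(P)-T[:3,3])
    s=np.array([q[0],-q[1]])/(-q[2]);s=s*(1+c["k1"]*(s@s));K=c["intrinsics"]
    return np.array([K[0,0]*s[0]+K[0,2],K[1,1]*s[1]+K[1,2]])
E
python3 - <<'E'
import cv2
a=cv2.imread("pics/top0.png")[170:250,190:360];cv2.imwrite("pics/tz.png",cv2.resize(a,None,fx=4.7,fy=4.7,interpolation=cv2.INTER_CUBIC))
a=cv2.imread("pics/scene0.png")[160:260,190:345];cv2.imwrite("pics/sz.png",cv2.resize(a,None,fx=5,fy=5,interpolation=cv2.INTER_CUBIC))
E
```

```text
(no output)
```

View pics/tz.png

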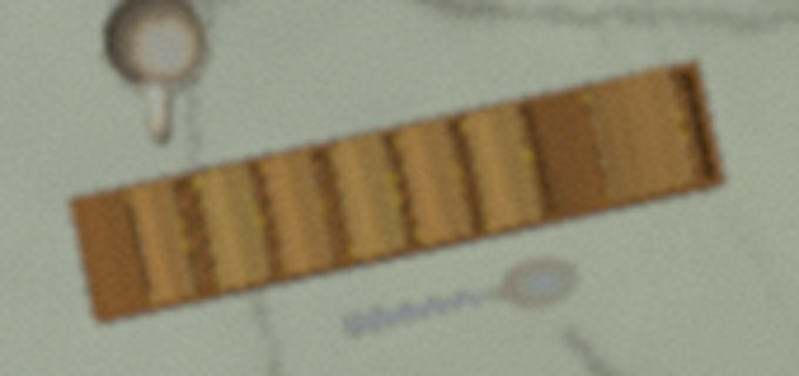

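View pics/sz.png

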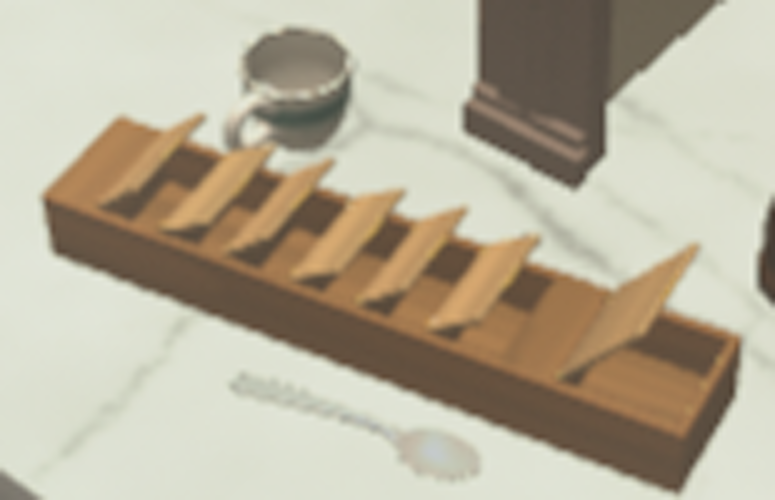

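The zooms show six tilted lids. The top-view outline corners in the zoom are (72,200), (100,322), (722,183) and (698,62), with the wide lid at right.

Run:
```python
from h import *
a=cv2.imread("pics/top0.png");hsv=cv2.cvtColor(a,cv2.COLOR_BGR2HSV)
m=((hsv[...,1]>90)&(hsv[...,0]<30)).astype('uint8')*255
roi=np.zeros_like(m);roi[180:242,198:350]=1;m*=roi
cs,_=cv2.findContours(m,cv2.RETR_EXTERNAL,cv2.CHAIN_APPROX_NONE);c=max(cs,key=cv2.contourArea)
r=cv2.minAreaRect(c);print(r);print(cv2.boxPoints(r))
hand=(np.array([(72,200),(100,322),(722,183),(698,62)])+.5)/4.7-.5+[190,170]
print(hand)
for nm,Q in(("hand",hand),):
  P=np.array([onz("top",q,0.047)for q in Q]);print(nm,P.round(4))
  print([np.linalg.norm(P[i]-P[(i+1)%4]).round(4) for i in range(4)])
  C=P.mean(0);d=(P[2]+P[3]-P[0]-P[1]);d/=np.linalg.norm(d);print("C",C,"d",d,"yaw",np.degrees(np.arctan2(d[1],d[0])))
# scene: top corners, zoom/5
hs=(np.array([(43,200),(122,117),(740,342),(682,437)])+.5)/5-.5+[190,160]
P=np.array([onz("scene",q,0.047)for q in hs]);print(P.round(4),P.mean(0))
d=(P[2]+P[3]-P[0]-P[1]);d/=np.linalg.norm(d);print(d,[np.linalg.norm(P[i]-P[(i+1)%4]).round(4) for i in range(4)])
# triangulate for height
for u,v in((hand[0],hs[1]),(hand[1],hs[0]),(hand[2],hs[3]),(hand[3],hs[2])):
  o1,d1=ray("top",u);o2,d2=ray("scene",v)
  t=np.linalg.lstsq(np.c_[d1,-d2],o2-o1,rcond=None)[0];print((o1+d1*t[0]).round(4),(o2+d2*t[1]).round(4))
print("post",onz("top",(265,158),0),onz("scene",(190+577/5,160+185/5),0),onz("scene",(190+465/5,160+120/5),0))
print("wide free edge top")
for z in(.09,.1): print(onz("top",(190+690/4.7,170+125/4.7),z))
```

```text
((273.9018859863281, 210.3970947265625), (26.8780460357666, 136.5609588623047), 77.31961059570312)
[[204.33676 212.27426]
 [337.56693 182.29745]
 [343.467   208.51993]
 [210.23685 238.49673]]
[[204.92553191 212.15957447]
 [210.88297872 238.11702128]
 [343.22340426 208.54255319]
 [338.11702128 182.79787234]]
hand [[ 0.517   0.2524  0.047 ]
 [ 0.449   0.2381  0.047 ]
 [ 0.516  -0.1088  0.047 ]
 [ 0.5839 -0.0981  0.047 ]]
[np.float64(0.0695), np.float64(0.3534), np.float64(0.0688), np.float64(0.3568)]
C [0.5164536  0.07091257 0.047     ] d [ 0.1886241  -0.98204936  0.        ] yaw -79.1275009124529
[[ 0.446   0.2374  0.047 ]
 [ 0.5175  0.2516  0.047 ]
 [ 0.5807 -0.0988  0.047 ]
 [ 0.5145 -0.1108  0.047 ]] [0.51467207 0.06986489 0.047     ]
[ 0.18530896 -0.98268031  0.        ] [np.float64(0.0729), np.float64(0.356), np.float64(0.0673), np.float64(0.3549)]
[0.517  0.2524 0.0468] [0.5177 0.2518 0.0468]
[0.4489 0.2385 0.0444] [0.4476 0.2397 0.0445]
[ 0.5161 -0.1092  0.0443] [ 0.5165 -0.1096  0.0444]
[ 0.5842 -0.0985  0.0442] [ 0.5833 -0.0974  0.044 ]
post [0.66307293 0.09260244 0.        ] [0.66410018 0.0557816  0.        ] [6.69240612e-01 1.37559554e-01 1.11022302e-16]
wide free edge top
[ 0.54441335 -0.08726601  0.09      ]
[ 0.54363901 -0.08586574  0.1       ]
```

```bash
cat >> h.py <<'E'
from scipy.spatial.transform import Rotation as R
from bench import manip
C=np.array([0.5160,0.0705]); D=np.array([0.187,-0.982]);D/=np.linalg.norm(D)
N=np.array([-D[1],D[0]])
def stat(s=None,z=None,zs=1):
    """tool error to box point (s along box, m) at height z; tool z axis = zs*D"""
    st=manip.observe();p=st["tool_pos"];r=R.from_rotvec(st["eef_rot"]);M=r.as_matrix()
    q=p[:2]-C
    print("t",round(st["clock"],2),"p",p.round(4),"s %.4f lat %.4f"%(q@D,q@N),"F",st["contact_force"].round(1),"open",round(st["opening"],4))
    if s is not None:
        x=np.array([0,0,-1.]);zz=np.array([zs*D[0],zs*D[1],0]);Rt=np.c_[x,np.cross(zz,x),zz]
        e=r.inv()*R.from_matrix(Rt);print("turn deg (tool)",np.degrees(e.as_rotvec()).round(2))
        t=np.r_[C+s*D,z];print("shift tool",(M.T@(t-p)).round(4),"in final frame",(Rt.T@(t-p)).round(4))
    return st,M
E
python3 - <<'E'
from h import *
for zs in(1,-1):
  st,M=stat(-.163,.2,zs)
print(M.round(3))
E
```

```text
t 0.1 p [0.1963 0.5398 0.2305] s -0.5208 lat -0.2263 F [-0.2 -0.4 -1. ] open 0.0856
turn deg (tool) [5.923e+01 5.000e-02 1.000e-01]
shift tool [ 0.0308 -0.1917  0.3775] in final frame [0.0305 0.2263 0.3578]
t 0.1 p [0.1963 0.5398 0.2305] s -0.5208 lat -0.2263 F [-0.2 -0.4 -1. ] open 0.0856
turn deg (tool) [-1.2077e+02 -1.2000e-01  5.0000e-02]
shift tool [ 0.0308 -0.1917  0.3775] in final frame [ 0.0305 -0.2263 -0.3578]
[[-0.001  0.342  0.94 ]
 [-0.002  0.94  -0.342]
 [-1.    -0.002 -0.   ]]
```

```bash
python3 -m creep '[[[0,0,-0.016,0.031,0,0,0],[0,0,-0.016,0.031,0,0,0],[0,0,-0.016,0.031,0,0,0],[0,0,-0.016,0.031,0,0,0],[0,0,-0.016,0.031,0,0,0],[0,0,-0.016,0.031,0,0,0],[0,0,-0.016,0.031,0,0,0],[0,0,-0.016,0.031,0,0,0],[0,0,-0.016,0.031,0,0,0],[0,0,-0.016,0.031,0,0,0]]]' 20
python3 -m creep '[[[0,0,0,0,6.5,0,0],[0,0,0,0,6.5,0,0],[0,0,0,0,6.5,0,0],[0,0,0,0,6.5,0,0],[0,0,0,0,6.5,0,0],[0,0,0,0,6.5,0,0],[0,0,0,0,6.5,0,0],[0,0,0,0,6.5,0,0],[0,0,0,0,0,0,0]]]'
python3 -c "
from h import *
stat(-.163,.12)"
```

```text
clock: 0.93
tool_pos: [0.4357, 0.2783, 0.2251]
eef_rot: [0.259, 1.563, -0.267]
contact_force: [0.6, 0.8, -0.3]
opening: 0.0002
clock: 1.68
tool_pos: [0.4404, 0.2678, 0.2208]
eef_rot: [0.993, 1.33, -1.022]
contact_force: [0.3, 0.3, -0.1]
opening: -0.0002
t 1.68 p [0.4404 0.2678 0.2208] s -0.2080 lat -0.0373 F [ 0.3  0.3 -0.1] open -0.0002
turn deg (tool) [4.77 0.42 0.92]
shift tool [0.1005 0.0351 0.0472] in final frame [0.1008 0.0373 0.045 ]
```

```bash
python3 -m creep '[[[0,0.015,0.008,0.01,4.8,0.4,0.9],[0,0.02,0.008,0.01,0,0,0],[0,0.02,0.009,0.01,0,0,0],[0,0.015,0.008,0.01,0,0,0],[0,0,0,0,0,0,0]]]'
python3 -c "
from h import *
stat(-.163,.12)"
```

```text
clock: 2.1
tool_pos: [0.4822, 0.2357, 0.1491]
eef_rot: [1.061, 1.297, -1.056]
contact_force: [-1.5, -0.5, -0.3]
opening: 0.0001
t 2.1 p [0.4822 0.2357 0.1491] s -0.1686 lat -0.0023 F [-1.5 -0.5 -0.3] open 0.0001
turn deg (tool) [ 0.83 -0.08 -0.18]
shift tool [0.0291 0.0021 0.0057] in final frame [0.0291 0.0023 0.0056]
```

```bash
python3 -m creep '[[[0,0,0.002,0,0.8,-0.1,-0.2],[0,0,0,0,0,0,0],[0,0,0,0,0,0,0]]]'
python3 -c "
from h import *
stat(-.163,.12)"
for i in 1; do python3 -m creep '[[[0,0,0,0.006,0,0,0],[0,0,0,0.006,0,0,0],[0,0,0,0.006,0,0,0],[0,0,0,0.006,0,0,0],[0,0,0,0.006,0,0,0]]]'; done
python3 -c "
from h import *
stat(-.163,.12)"
python3 -m creep '[[[0,0,0,0.006,0,0,0],[0,0,0,0.006,0,0,0],[0,0,0,0.006,0,0,0],[0,0,0,0.006,0,0,0],[0,0,0,0.006,0,0,0]]]'
python3 -c "
from h import *
stat(-.163,.12)"
```

```text
clock: 2.35
tool_pos: [0.4832, 0.2363, 0.1491]
eef_rot: [1.066, 1.296, -1.071]
contact_force: [0.0, 0.9, 0.4]
opening: 0.0001
t 2.35 p [0.4832 0.2363 0.1491] s -0.1690 lat -0.0012 F [0.  0.9 0.4] open 0.0001
turn deg (tool) [0.13 0.01 0.22]
shift tool [0.0291 0.0013 0.006 ] in final frame [0.0291 0.0012 0.006 ]
clock: 2.77
tool_pos: [0.4897, 0.2074, 0.1527]
eef_rot: [1.065, 1.295, -1.061]
contact_force: [1.2, 0.1, 0.1]
opening: 0.0001
t 2.77 p [0.4897 0.2074 0.1527] s -0.1394 lat -0.0003 F [1.2 0.1 0.1] open 0.0001
turn deg (tool) [ 0.47 -0.07 -0.13]
shift tool [ 0.0327  0.0004 -0.0236] in final frame [ 0.0327  0.0003 -0.0236]
clock: 3.18
tool_pos: [0.4962, 0.1739, 0.1533]
eef_rot: [1.067, 1.294, -1.061]
contact_force: [-0.5, -0.8, 0.1]
opening: 0.0001
t 3.18 p [0.4962 0.1739 0.1533] s -0.1053 lat -0.0001 F [-0.5 -0.8  0.1] open 0.0001
turn deg (tool) [ 0.41 -0.07 -0.18]
shift tool [ 0.0334  0.0005 -0.0577] in final frame [ 0.0333  0.0001 -0.0577]
```

```bash
for i in 1 2 3; do python3 -m creep '[[[0,0,0,0,0,0,0]]]' | sed -n 2p; done; 
python3 -m creep '[[[0,0,0,-0.008,0,0,0],[0,0,0,-0.008,0,0,0],[0,0,0,-0.008,0,0,0],[0,0,0,-0.008,0,0,0],[0,0,0,-0.008,0,0,0]]]'| sed -n 2p;python3 -m creep '[[[0,0,0,-0.008,0,0,0],[0,0,0,-0.008,0,0,0],[0,0,0,-0.008,0,0,0],[0,0,0,0,0,0,0]]]'|sed -n 2p;  python3 -m creep '[[[0,0,0,0,0,0,0]]]' | sed -n 2p; python3 -c "
from h import *
stat(-.175,.07)"
```

```text
tool_pos: [0.4964, 0.1726, 0.1532]
tool_pos: [0.4965, 0.1721, 0.1532]
tool_pos: [0.4965, 0.172, 0.1531]
tool_pos: [0.4881, 0.2149, 0.153]
tool_pos: [0.4821, 0.2444, 0.1531]
tool_pos: [0.4819, 0.2451, 0.153]
t 4.27 p [0.4819 0.2451 0.153 ] s -0.1779 lat -0.0008 F [-0.   0.7  0.2] open 0.0
turn deg (tool) [ 0.51 -0.14 -0.15]
shift tool [0.083  0.0006 0.0031] in final frame [0.083  0.0008 0.0029]
```

```bash
python3 -m creep '[[[0,0.02,0,0.003,0.5,0,0],[0,0.02,0,0.003,0,0,0],[0,0.02,0,0.003,0,0,0],[0,0.018,0,0.003,0,0,0],[0,0,0,0,0,0,0],[0,0,0,0,0,0,0]]]'
python3 - <<'E'
from h import *
stat(-.163,.052)
from bench import snapshot
a=snapshot("scene");cv2.imwrite("pics/s1.png",cv2.resize(a[120:270,150:350],None,fx=3.9,fy=3.9,interpolation=cv2.INTER_CUBIC))
E
```

```text
clock: 4.77
tool_pos: [0.4871, 0.2336, 0.0746]
eef_rot: [1.076, 1.289, -1.062]
contact_force: [0.7, 0.6, -1.1]
opening: 0.0002
t 4.77 p [0.4871 0.2336 0.0746] s -0.1656 lat 0.0022 F [ 0.7  0.6 -1.1] open 0.0002
turn deg (tool) [ 0.02 -0.15 -0.5 ]
shift tool [ 0.0226 -0.0024  0.0027] in final frame [ 0.0226 -0.0022  0.0026]
```

View pics/s1.png

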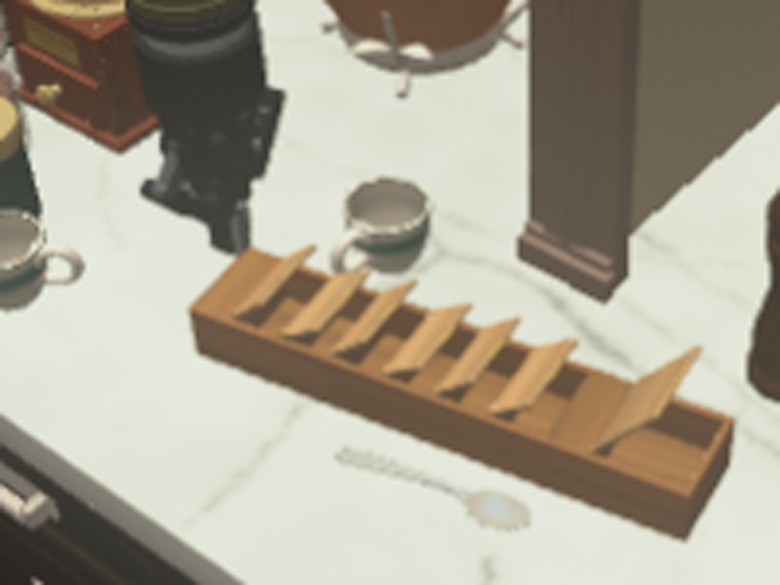

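The fingertips sit over the ledge, with the tip at about (238,250) in the zoom, and all the lids are still open. I'll check that against the projected TCP.

```bash
python3 - <<'E'
from h import *
p=manip.observe()["tool_pos"];print((proj("scene",p)-[150,120])*3.9, (proj("scene",np.r_[p[:2],.046])-[150,120])*3.9)
E
python3 -m creep '[[[0,0.007,-0.001,0.001,0,0,-0.5],[0,0.005,-0.001,0.001,0,0,0],[0,0.002,0,0,0,0,0],[0,0,0,0,0,0,0],[0,0,0,0,0,0,0]]]'
python3 -c "
from h import *
stat(-.163,.052)"
```

```text
[231.17061979 248.65310206] [236.59820319 281.1204221 ]
clock: 5.23
tool_pos: [0.4881, 0.2321, 0.063]
eef_rot: [1.075, 1.292, -1.063]
contact_force: [1.1, -0.1, 0.3]
opening: -0.0001
t 5.23 p [0.4881 0.2321 0.063 ] s -0.1640 lat 0.0028 F [ 1.1 -0.1  0.3] open -0.0001
turn deg (tool) [ 0.02 -0.21 -0.32]
shift tool [ 0.011  -0.0028  0.001 ] in final frame [ 0.011  -0.0028  0.001 ]
```

```bash
python3 -m creep '[[[0,0.005,-0.002,0,0,0,-0.3],[0,0.004,-0.002,0,0,0,0],[0,0,0,0,0,0,0],[0,0,0,0,0,0,0]]]'
python3 -c "
from h import *
stat(-.163,.052)"
```

```text
clock: 5.57
tool_pos: [0.4844, 0.2318, 0.0541]
eef_rot: [1.073, 1.295, -1.066]
contact_force: [-0.1, -0.9, 0.1]
opening: 0.0002
t 5.57 p [0.4844 0.2318 0.0541] s -0.1644 lat -0.0009 F [-0.1 -0.9  0.1] open 0.0002
turn deg (tool) [ 0.04 -0.24 -0.11]
shift tool [0.0021 0.0009 0.0014] in final frame [0.0021 0.0009 0.0014]
```

```bash
python3 -m creep '[[[0,0.002,0.001,0.002,0,-0.2,0],[0,0,0,0.004,0,0,0],[0,0,0,0.005,0,0,0]]]'
python3 -c "
from h import *
stat(-.163,.052)"
```

```text
clock: 5.82
tool_pos: [0.4873, 0.2215, 0.0518]
eef_rot: [1.07, 1.292, -1.066]
contact_force: [-1.6, 3.6, 0.6]
opening: -0.0005
t 5.82 p [0.4873 0.2215 0.0518] s -0.1537 lat 0.0001 F [-1.6  3.6  0.6] open -0.0005
turn deg (tool) [ 0.11 -0.05 -0.11]
shift tool [-0.0002 -0.0001 -0.0093] in final frame [-0.0002 -0.0001 -0.0093]
```

```bash
python3 -m creep '[[[0,0,0,0.005,0,0,0],[0,0,0,0.005,0,0,0],[0,0,0,0.005,0,0,0]]]'
python3 -c "
from h import *
stat(-.163,.052)"
```

```text
clock: 6.07
tool_pos: [0.491, 0.2057, 0.0521]
eef_rot: [1.071, 1.292, -1.065]
contact_force: [-0.8, 0.4, 0.4]
opening: -0.0005
t 6.07 p [0.491  0.2057 0.0521] s -0.1375 lat 0.0007 F [-0.8  0.4  0.4] open -0.0005
turn deg (tool) [ 0.11 -0.09 -0.18]
shift tool [ 0.0002 -0.0006 -0.0255] in final frame [ 0.0001 -0.0007 -0.0255]
```

```bash
python3 -m creep '[[[0,0,0,0.006,0,0,0],[0,0,-0.0005,0.006,0,0,0],[0,0,0,0.006,0,0,0],[0,0,0,0.006,0,0,0]]]'
python3 - <<'E'
from h import *
stat(-.163,.052)
from bench import snapshot
a=snapshot("scene");cv2.imwrite("pics/s2.png",cv2.resize(a[120:270,150:350],None,fx=3.9,fy=3.9,interpolation=cv2.INTER_CUBIC))
E
```

```text
clock: 6.4
tool_pos: [0.4955, 0.1787, 0.0523]
eef_rot: [1.071, 1.291, -1.066]
contact_force: [-0.3, 0.3, 1.2]
opening: 0.0001
t 6.4 p [0.4955 0.1787 0.0523] s -0.1102 lat 0.0001 F [-0.3  0.3  1.2] open 0.0001
turn deg (tool) [ 0.07 -0.06 -0.19]
shift tool [ 0.0004 -0.0001 -0.0528] in final frame [ 0.0003 -0.0001 -0.0528]
```

View pics/s2.png

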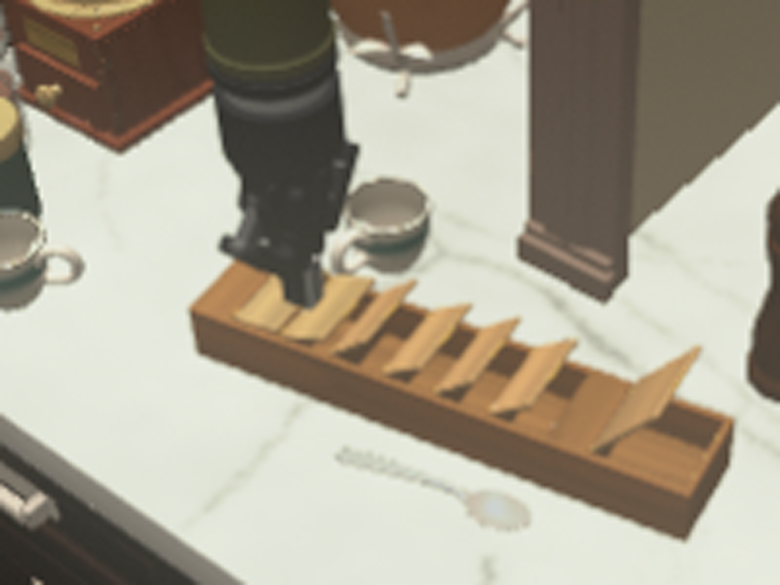

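The zoom shows lid 1 lying flat (260,305), the fingertip at (305,300) pressing lid 2 down, and the box unmoved.

```bash
python3 -m creep '[[[0,0.0005,0,0.006,0,0,-0.1],[0,0.0003,0,0.006,0,0,0],[0,0,0,0.006,0,0,0],[0,0,0,0.006,0,0,0],[0,0,0,0.006,0,0,0]]]'
python3 -c "
from h import *
stat(-.163,.0517)"
```

```text
clock: 6.87
tool_pos: [0.5018, 0.1458, 0.0514]
eef_rot: [1.07, 1.293, -1.068]
contact_force: [-0.9, 4.3, 1.8]
opening: -0.0002
t 6.87 p [0.5018 0.1458 0.0514] s -0.0766 lat 0.0001 F [-0.9  4.3  1.8] open -0.0002
turn deg (tool) [ 0.05 -0.05 -0.07]
shift tool [-0.0002 -0.     -0.0864] in final frame [-0.0003 -0.0001 -0.0864]
```

```bash
python3 -m creep '[[[0,-0.0003,0,0.006,0,0,0],[0,0,0,0.006,0,0,0],[0,0,0,0.006,0,0,0],[0,0,0,0.006,0,0,0],[0,0,0,0.006,0,0,0]]]'
python3 -c "
from h import *
stat(-.163,.0517)"
```

```text
clock: 7.28
tool_pos: [0.508, 0.1128, 0.0517]
eef_rot: [1.069, 1.292, -1.068]
contact_force: [-0.1, -0.6, 0.7]
opening: 0.0003
t 7.28 p [0.508  0.1128 0.0517] s -0.0431 lat 0.0000 F [-0.1 -0.6  0.7] open 0.0003
turn deg (tool) [ 0.07 -0.02 -0.06]
shift tool [ 0.000e+00  1.000e-04 -1.199e-01] in final frame [ 0.     -0.     -0.1199]
```

```bash
python3 -m creep '[[[0,0,0,0.006,0,0,0],[0,0,0,0.006,0,0,0],[0,0,0,0.006,0,0,0],[0,0,0,0.006,0,0,0],[0,0,0,0.006,0,0,0]]]'
python3 - <<'E'
from h import *
stat(-.163,.0517)
from bench import snapshot
a=snapshot("scene");cv2.imwrite("pics/s3.png",cv2.resize(a[120:270,150:350],None,fx=3.9,fy=3.9,interpolation=cv2.INTER_CUBIC))
E
```

```text
clock: 7.7
tool_pos: [0.5141, 0.0801, 0.0517]
eef_rot: [1.069, 1.292, -1.068]
contact_force: [0.0, 0.6, 1.0]
opening: 0.0001
t 7.7 p [0.5141 0.0801 0.0517] s -0.0098 lat -0.0001 F [0.  0.6 1. ] open 0.0001
turn deg (tool) [ 0.06 -0.03 -0.06]
shift tool [ 1.000e-04  2.000e-04 -1.532e-01] in final frame [-0.000e+00  1.000e-04 -1.532e-01]
```

View pics/s3.png

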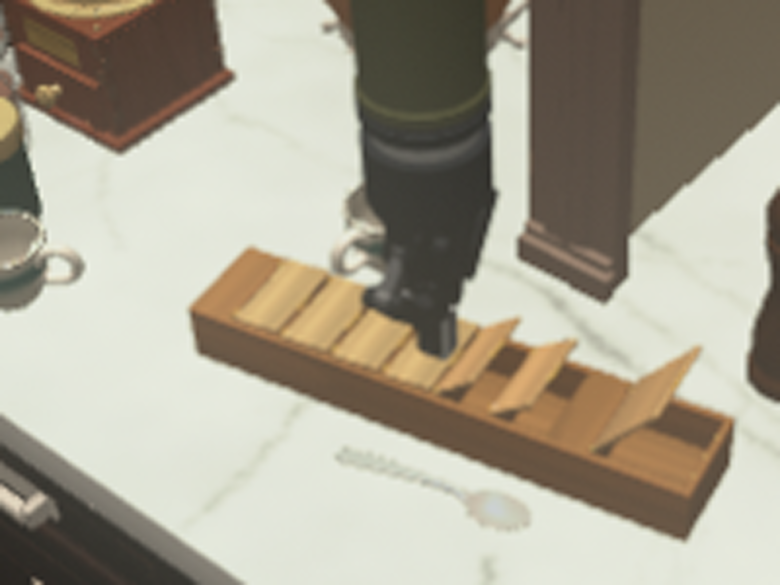

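Lids 1–4 are now down, at (280,295) to (430,365). Lids 5, 6 and the wide lid are open and the box is still in place.

```bash
python3 -m creep '[[[0,0,0,0.006,0,0,0],[0,0,0,0.006,0,0,0],[0,0,0,0.006,0,0,0],[0,0,0,0.006,0,0,0],[0,0,0,0.006,0,0,0]]]'
python3 -c "
from h import *
stat(.085,.0517)"
```

```text
clock: 8.17
tool_pos: [0.5203, 0.0475, 0.0517]
eef_rot: [1.069, 1.293, -1.068]
contact_force: [1.3, 0.0, -0.1]
opening: 0.0002
t 8.17 p [0.5203 0.0475 0.0517] s 0.0234 lat -0.0001 F [ 1.3  0.  -0.1] open 0.0002
turn deg (tool) [ 0.09 -0.01 -0.05]
shift tool [-0.0001  0.      0.0616] in final frame [-0.      0.0001  0.0616]
```

```bash
python3 -m creep '[[[0,0,0,0.006,0,0,0],[0,0,0,0.006,0,0,0],[0,0,0,0.006,0,0,0],[0,0,0,0.006,0,0,0],[0,0,0,0.006,0,0,0]]]'
python3 -c "
from h import *
stat(.085,.0517)"
```

```text
clock: 8.58
tool_pos: [0.5265, 0.0146, 0.0516]
eef_rot: [1.069, 1.293, -1.068]
contact_force: [0.2, 1.1, 1.3]
opening: -0.0006
t 8.58 p [0.5265 0.0146 0.0516] s 0.0568 lat -0.0002 F [0.2 1.1 1.3] open -0.0006
turn deg (tool) [ 0.07 -0.02 -0.04]
shift tool [-0.0001  0.0001  0.0282] in final frame [-0.0001  0.0002  0.0282]
```

```bash
python3 -m creep '[[[0,0,0,0.006,0,0,0],[0,0,0,0.006,0,0,0],[0,0,0,0.006,0,0,0],[0,0,0,0.004,0,0,0]]]'
python3 - <<'E'
from h import *
stat(.085,.0517)
from bench import snapshot
a=snapshot("scene");cv2.imwrite("pics/s4.png",cv2.resize(a[120:270,150:350],None,fx=3.9,fy=3.9,interpolation=cv2.INTER_CUBIC))
E
```

```text
clock: 8.92
tool_pos: [0.5312, -0.0103, 0.0515]
eef_rot: [1.069, 1.292, -1.068]
contact_force: [-0.7, 0.2, 0.4]
opening: -0.0002
t 8.92 p [ 0.5312 -0.0103  0.0515] s 0.0823 lat -0.0002 F [-0.7  0.2  0.4] open -0.0002
turn deg (tool) [ 0.07  0.04 -0.04]
shift tool [-0.0002  0.0002  0.0027] in final frame [-0.0002  0.0002  0.0027]
```

View pics/s4.png

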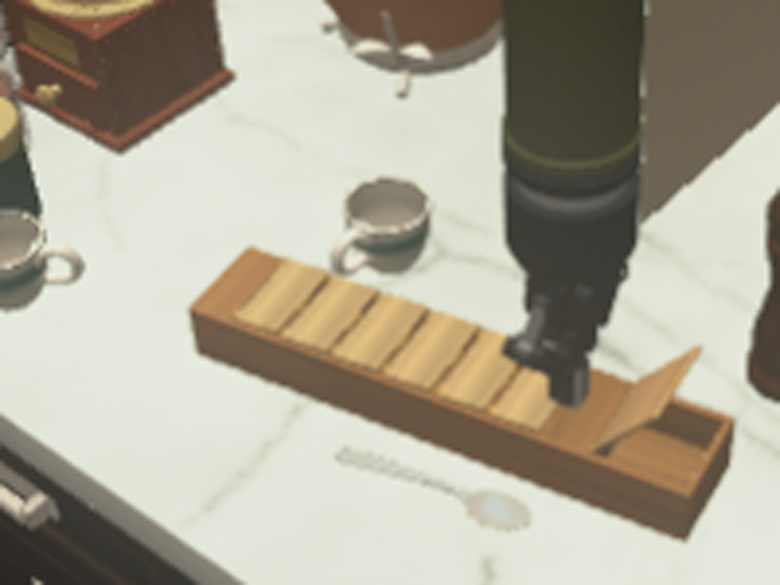

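All six lids are flat. The tip is over the sixth lid's free edge at (570,400), clear of the wide lid, which is still open. Now I'll lift.

```bash
python3 -m creep '[[[0,-0.01,0,0.001,0,0,0],[0,-0.015,0,0,0,0,0],[0,-0.02,0,0,0,0,0],[0,-0.02,0,0,0,0,0],[0,-0.02,0,0,0,0,0],[0,-0.02,0,0,0,0,0],[0,-0.02,0,0,0,0,0],[0,-0.01,0,0,0,0,0],[0,0,0,0,0,0,0],[0,0,0,0,0,0,0]]]'
python3 - <<'E'
from h import *
stat()
from bench import snapshot
a=snapshot("scene");cv2.imwrite("pics/s5.png",cv2.resize(a[120:270,150:350],None,fx=3.9,fy=3.9,interpolation=cv2.INTER_CUBIC))
a=snapshot("top");cv2.imwrite("pics/t5.png",cv2.resize(a[140:250,190:360],None,fx=4.7,fy=4.7,interpolation=cv2.INTER_CUBIC))
E
```

```text
clock: 9.8
tool_pos: [0.5298, -0.0115, 0.1977]
eef_rot: [1.068, 1.293, -1.069]
contact_force: [-0.5, 0.5, -0.7]
opening: 0.0002
t 9.8 p [ 0.5298 -0.0115  0.1977] s 0.0832 lat -0.0018 F [-0.5  0.5 -0.7] open 0.0002
```

View pics/s5.png

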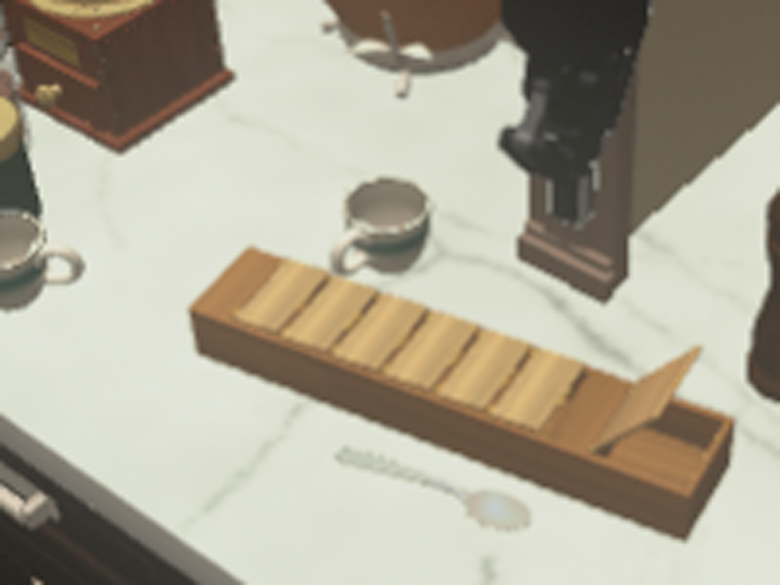

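View pics/t5.png

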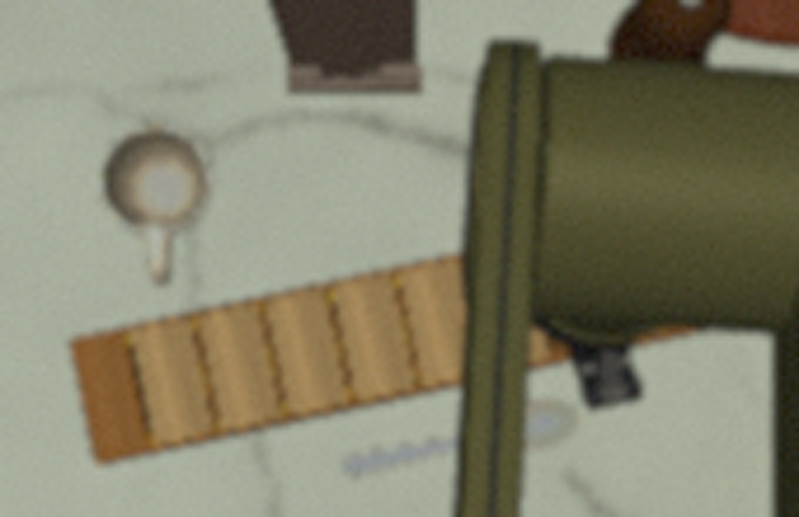

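The lids look shut in both views. The sixth has a dark notch near (582,375) in the scene zoom, so I'll check its free edge against the shut position.

Run:
```python
from h import *
from bench import snapshot
a=snapshot("scene");s=8
x0,y0=245,185
b=cv2.resize(a[y0:y0+70,x0:x0+95],None,fx=s,fy=s,interpolation=cv2.INTER_CUBIC)
def pt(sv,l,z): 
    q=(proj("scene",np.r_[C+sv*D+l*N,z])-[x0,y0]+.5)*s-.5; return tuple(int(v) for v in q)
for k,h in enumerate([-.070,-.032,.006,.044]):
    for z,col in((.050,(0,0,255)),(.053,(255,0,0))):
        for l in(-.033,.033): cv2.circle(b,pt(h+.037,l,z),3,col,-1)
cv2.imwrite("pics/s6.png",b)
```

```text
(no output)
```

View pics/s6.png

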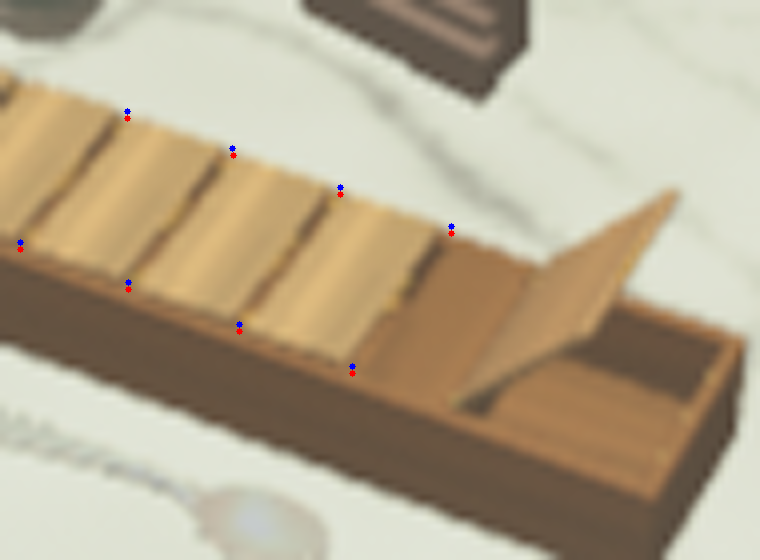

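```bash
python3 -c "
from bench import workorder
print(workorder.finish_job())"
```

```text
the job is handed in; nothing more can be done
None
```

The six small lids are folded shut, first to sixth, and the wide lid is still standing open. I used one unbroken stroke with the fingers shut, from over the ledge to the sixth lid's free edge, mostly 1.5–2.5 mm above shut-lid height. I then lifted straight up before the wide lid and handed in at about 10 s.

**Forces:** the highest reading I took was about 5 N, while a lid was folding. Readings came only at the end of each call, so brief peaks in between could be higher. The force was close to zero after the lift.

**Last checks:**
- **Lids:** all six look flat in the scene camera. The corners of lids 5 and 6 sit within about 2 px of their computed shut positions, with a similar offset on both. That fits calibration error, but it can't rule out about 0.05 rad of leftover opening.
- **Box and wide lid:** the box corner and the wide lid's edge are in the same place as at the start, to within about a pixel in the scene view.
- **Other objects:** the nearby cup and the spoon look unmoved. I did not check the tumbler, the mill or the other cup closely after the stroke; the arm hid the far end of the box and part of the mill from the top camera. The arm's path did not go near those three.

No checks failed or disagreed.

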